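# Pin the strainer pot and find which way its cap comes off

## Robot

A 7-joint arm with a two-finger parallel gripper is mounted at the origin on the work surface. World frame = base frame: x ahead of the robot, y to its left, z up, the work surface at z = 0. Lengths are in m, angles in degrees, forces in N, time in s.
With the tool pointing down it reaches from about 0.4 to 0.85 m from the base axis. Payload 4.4 kg.
Tool frame: the origin (TCP) lies at the very end of the fingers, on their centre line; the grasp point (between the pads) lies 19 mm behind it; z points along the fingers, y is the line along which they close (so a half turn about z gives the same grasp; the last joint's range is limited). The gripper opens to 94 mm and grips with 3 to 60 N. Pads are 16 mm wide; open, the fingers measure 119 mm over their backs; the gripper's body (75 mm by 177 mm) begins 78 mm behind the grasp point.
Start: joints at [-76.421, 36.005, 2.206, 86.941, -1.547, 57.084, -1.146], TCP at [0.194, 0.62, 0.205] pointing down, gripper open.
Joint ranges: [-175.42, 175.42], [-21.48, 121.26], [-71.46, 75.88], [10.55, 141.38], [-63.04, 243.04], [13.31, 113.54], [-168.57, 168.57]. Speed limits (degrees/s): [147.25, 147.25, 180, 180, 180, 180, 180].

## Interface

Orientations are given as a 3x3 rotation matrix whose columns are the frame's x, y, z axes.
In Python, from bench import read_state, grab_frame, close_job gives the robot as it stands.
- The arm moves only by the tool drive_tool, never from a script. Its argument "commands" is text: rows parted by semicolons, each of 7 numbers parted by spaces: the turn, a rotation vector about the tool's x, y, z in degrees, then the shift along the tool's x, y, z in mm, then the opening, from 0 (shut) to 1 (fully open). In form: rx ry rz dx dy dz jaw; .... A call has 1 to 20 rows; each row shifts and turns the commanded pose from where the row before left it, along the tool's axes as they then stand; what a row does not reach is not made up. A row lasts 1/12 s, in which the tool goes at most 41.7 mm and 7.16 degrees, less where a joint would pass 70% of its speed; a pose out of reach is approached as far as the arm can. A call with a gripper value outside its range is refused whole. The fingers move at their own pace and stop on an object; "force" is the grip in N (left out, the last holds). Time passes only in rows, so rows that do not move let the fingers close. It gives the time, the measured TCP pose, the force, the opening and the grip force at its end, in the units of the state.
- read_state(): the state, without advancing time (a new reading comes with each control period).
- grab_frame(name): name is "scene" or "top" or "wrist"; returns a dict with "pixels" (480x640x3 uint8, blue, green, red), "K" (3x3 intrinsics, pixels), "k1" (the pictures are not rectified: a ray, as slopes to the right and down, at radius r is drawn at 1 + k1 r^2 times it, then the intrinsics apply), "xyz" and "orientation" of the camera in the world; the wrist camera has in their place "mount" (4x4, takes a point from camera to tool coordinates, whose origin is the TCP and whose axes are the flange's). Camera axes: x right, y down, z forward; pixel columns grow to the right and rows downward; lengths in m; the calibration is good to about 2 mm. A picture is of the moment at which its call begins: read the wrist's pose just before it. There is no depth.
- close_job(): hands the job in; it is judged then, once.
The state is a dict: "clock": time; "q": joint angles; "dq": joint speeds; "effort": joint torques, N m; "ee_pos": TCP position; "tool_rot": TCP orientation; "wrist_force": force on the tool from outside, world axes, zero at the start; "ft_torque": the same for the moment, N m; "grip_width": finger opening in m; "finger_force": force on a finger pad.
Only numpy, scipy, OpenCV 4.12 (cv2) and the standard library are available. Lean on these libraries where they do the work, as an engineer would, in place of code of your own. Each camera call takes 0.05 s, during which the arm holds its last target. There are 200 camera calls.

## Task

Take the steel lock pin out of the wooden block and drop it fully home through both holes, the strainer pot's ear and the bracket ear below it, so the pot cannot swivel, and let go of it. Then find out which way the pot's quarter-turn cap loosens (it may be either hand: it stops short one way; turn it the other way until it stops, then it lifts) and lift the cap straight off. Finish still holding the cap level and still, over the pot, about 8 cm above the rim; leave the pin in and everything else where it stands.

Things in the scene. Friction and masses are not known exactly. Their poses are not given: they have to be found in the camera images.
- cradle: fixed dark steel bracket carrying the strainer pot, base disc 104 mm across; origin on the work surface on the pot's vertical axis, z up, x pointing to the ear with the pin hole. Fixed to it on -x is a closed grey pump housing, 80 x 80 mm, 76 mm tall, centred 115 mm from the axis, joined by a short copper pipe.
- pot (a joint): swivel of the white plastic strainer pot (84 mm across, rim 75 mm above the surface, mouth 56 mm across) about the bracket's vertical axis, rad, positive counter-clockwise from above, limits +-1; a weak spring (0.3 N m/rad) returns it to 0, where the holes of both ears are in line. With the pin in it has only about 0.04 rad of play.
- mouth (a point): centre of the pot's mouth at rim height, on the pot's axis. Ledges inside lock the cap's crossbar. The cap turns easily: one way (either, varies, unseen from outside) it comes up hard after 8 to 18 degrees; the other way it turns 50 to 58 degrees to a stop, and from 40 degrees to that stop it lifts straight off.
- ear_hole (a point): centre of the hole in the pot's ear, on the ear's upper face, 36 mm above the surface and 85 mm from the pot's axis (towards the bracket's +x). Vertical hole 12.5 mm in diameter; ear 8 mm thick, 34 mm wide, out to 103 mm from the pot's axis.
- base_hole (a point): centre of the matching 12.5 mm vertical hole in the bracket's own ear just below, on its upper face 24 mm above the surface; ear 10 mm thick, open space below.
- cap: grey quarter-turn cap on the pot's rim: disc 88 mm across, 8 mm thick, with an upright grip bar on top 62 mm long (cap x), 12 mm thick (cap y), its top 36 mm above the disc's underside. Origin: centre of the underside, z up. A crossbar 50 mm long (x) hangs to 14 mm below. At the start cap x is within 4 degrees of bracket x. Mass about 0.1 kg.
- pin: steel lock pin, upright: shaft 10 mm across, 30 mm long, tapered foot; collar 26 mm across, 4 mm thick; round grip 20 mm across, from 34 to 61 mm above the foot. Origin at the centre of the foot, z up along the pin. Fully home its collar rests on the pot's ear, foot 30 mm below the ear's upper face. 0.07 kg.
- rest: fixed wooden block 56 x 56 x 36 mm in which the pin stands at the start, in a loose vertical hole (13 mm) with the collar on the block's top; origin under its centre.
- flowerpot: empty terracotta flowerpot, 116 mm across the rim, 100 mm tall; origin under its centre. A bystander.
- strainer: stainless steel tea strainer, bowl 72 mm across, 30 mm tall, with a wire handle out to 140 mm along its +x; origin under the bowl. A bystander.
- clothespin: black plastic clothespin lying on its side, 72 x 17 x 11 mm, long axis x; origin under its centre. A bystander.
- brush: scrubbing brush lying along its x axis; origin under it. A bystander.
- soap: bar of white soap 85 x 55 x 28 mm; origin under its centre. A bystander.

How it is judged:
By the outcome, as a careful person would: the job done as asked, in the order asked, and still so for the second after the job is handed in, while the arm keeps its last pose, push and grip.
It also fails if it takes over 72 s, if anything falls off the work surface, if the arm or the gripper's body presses on something with over 40 N, if the wrist force passes 120 N, or if a joint passes its speed limit or range.

## Working session

There is one attempt and no reset: what is moved stays moved. The work goes in short steps, Python scripts to look and compute and a tool call to move; the robot and the scene stay as the last step left them, time stands still between calls to the robot, and variables do not carry over. Pictures are saved under pics/ and viewed, at most 11 in all, crops included, and the job is handed in when it is done.

Besides the shell and the picture viewer there is one more tool, called after "Emit:" by a JSON object that holds its "name" and its "arguments". drive_tool: Moves the arm, as the interface text tells. Its arguments: {"type":"object","properties":{"commands":{"type":"string"},"force":{"type":"number"}},"required":["commands"]}

```bash
ls; mkdir -p pics; cat > h.py <<'E'
import numpy as np, cv2
from bench import read_state, grab_frame, close_job
def grab(name):
    s=read_state(); f=grab_frame(name)
    K=np.array(f["K"]);k1=f["k1"]
    if name=="wrist":
        M=np.array(f["mount"]);T=np.eye(4);T[:3,:3]=np.array(s["tool_rot"]).reshape(3,3);T[:3,3]=s["ee_pos"];C=T@M;R=C[:3,:3];t=C[:3,3]
    else:
        R=np.array(f["orientation"]).reshape(3,3);t=np.array(f["xyz"])
    return dict(im=np.array(f["pixels"]),K=K,k1=k1,R=R,t=t)
def ray(c,u,v):
    p=cv2.undistortPoints(np.array([[[u,v]]],float),c["K"],np.array([c["k1"],0,0,0.]))[0,0]
    d=c["R"]@np.array([p[0],p[1],1]);return c["t"],d/np.linalg.norm(d)
def onz(c,u,v,z):
    o,d=ray(c,u,v);return o+d*(z-o[2])/d[2]
def proj(c,P):
    q=c["R"].T@(np.array(P,float)-c["t"]);x,y=q[:2]/q[2];s=1+c["k1"]*(x*x+y*y)
    return c["K"][:2,:2]@np.array([x*s,y*s])+c["K"][:2,2]
def tri(rays):
    A=sum(np.eye(3)-np.outer(d,d) for o,d in rays);b=sum((np.eye(3)-np.outer(d,d))@o for o,d in rays)
    return np.linalg.solve(A,b)
E
python3 - <<'E'
from h import *
import pickle
s=read_state();print(s)
D={}
for n in["scene","top","wrist"]:
    c=grab(n);D[n]=c;cv2.imwrite(f"pics/{n}0.png",c["im"]);print(n,c["t"],c["R"].round(3).tolist(),c["K"][0,0],c["k1"])
pickle.dump(D,open("d0.pkl","wb"))
E
```

```text
pics
{'clock': 0.0, 'q': array([-76.42161328,  36.0580853 ,   2.203506  ,  86.9946758 ,
        -1.54632825,  57.08174729,  -1.14598391]), 'dq': array([0.08992999, 0.06782119, 0.04438853, 0.05346379, 0.07335944,
       0.06332382, 0.00737874]), 'effort': array([ 5.39378034e-04, -5.49728680e+01,  1.14333931e+00, -1.86635309e+01,
       -5.24554309e-02,  2.34835292e-02,  1.43158404e-04]), 'ee_pos': array([0.19361087, 0.61981954, 0.20457119]), 'tool_rot': array([[-9.54506707e-01,  2.98189018e-01, -5.05180411e-04],
       [ 2.98189443e-01,  9.54505089e-01, -1.75800958e-03],
       [-4.20218761e-05, -1.82867140e-03, -9.99998327e-01]]), 'wrist_force': array([ 0.5629598 , -0.21029071,  0.70298042]), 'ft_torque': array([-0.02924668, -0.03518199, -0.01256222]), 'finger_force': 0.0, 'grip_width': 0.09354351720342349}
scene [ 0.89163212 -0.62261623  0.74005282] [[0.864, 0.365, -0.347], [0.503, -0.614, 0.609], [0.009, -0.7, -0.714]] 514.0607314032627 -0.009384910185450632
top [ 0.42083632 -0.08162321  1.20389515] [[0.027, -0.989, 0.146], [-1.0, -0.028, 0.001], [0.003, -0.146, -0.989]] 498.99037103782445 0.01850425907211981
wrist [0.1298436  0.63945384 0.38388055] [[0.298, 0.929, 0.22], [0.955, -0.289, -0.071], [-0.002, 0.232, -0.973]] 418.30995808682303 -0.024020250327262294
```

View pics/scene0.png

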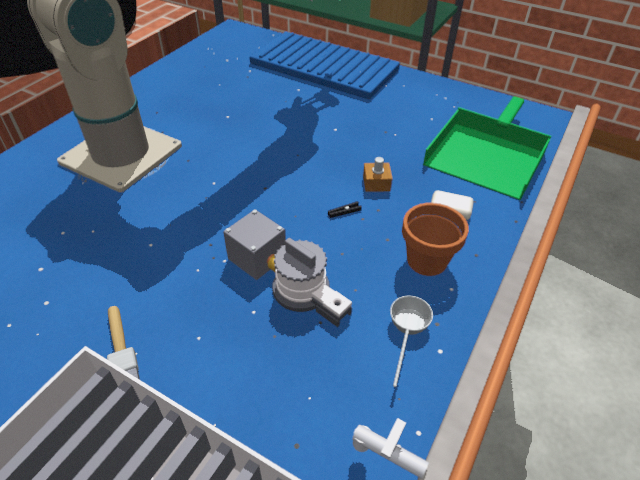

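View pics/top0.png

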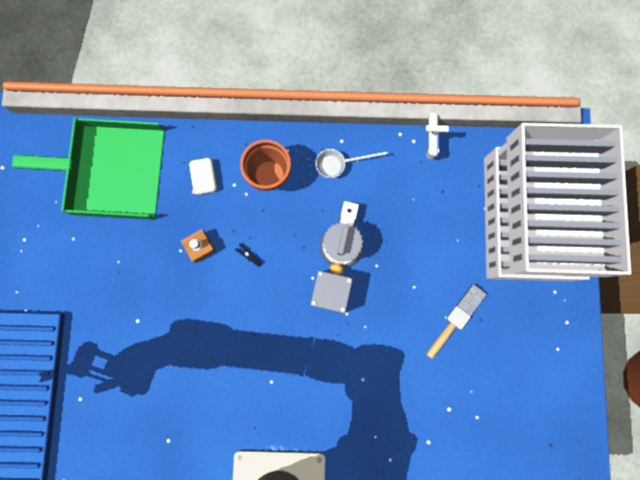

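The scene view shows the pin block at (377,175), the pot at (300,270) with its ear hole at about (338,301), the flowerpot at (435,235), and the strainer at (410,315). The top view shows the block at (198,245), the cap at (342,243), the ear hole at (349,212), and the pump at (332,291).

```bash
python3 - <<'E'
from h import *
import pickle
D=pickle.load(open("d0.pkl","rb"));t,s=D["top"],D["scene"]
print("pin",onz(t,195,244,.067),onz(s,379,159,.067),tri([ray(t,195,244),ray(s,379,159)]))
print("hole",onz(t,349,212,.036),onz(s,338,302,.036),tri([ray(t,349,212),ray(s,338,302)]))
print("cap",onz(t,342,243,.083))
print("bar",onz(t,348,226,.111),onz(t,341,254,.111))
print("flower",onz(t,266,165,.1),"strainer",onz(t,331,164,.03),"soap",onz(t,203,176,.028))
a=cv2.resize(t["im"][190:330,160:380],None,fx=3.6,fy=3.6,interpolation=cv2.INTER_CUBIC)[:504]
cv2.imwrite("pics/topcrop.png",a)
print(a.shape)
E
```

```text
pin [0.56429688 0.20860584 0.067     ] [0.56578883 0.21299535 0.067     ] [0.56553024 0.20908233 0.06902675]
hole [ 0.65519757 -0.14487241  0.036     ] [ 0.66188776 -0.14464677  0.036     ] [ 0.65836378 -0.1435313   0.03164636]
cap [ 0.5737754 -0.1278434  0.083    ]
bar [ 0.60842206 -0.13920145  0.111     ] [ 0.54544728 -0.12500609  0.111     ]
flower [0.74626618 0.05014877 0.1       ] strainer [ 0.77390747 -0.09916828  0.03      ] soap [0.73558042 0.20984661 0.028     ]
(504, 792, 3)
```

View pics/topcrop.png

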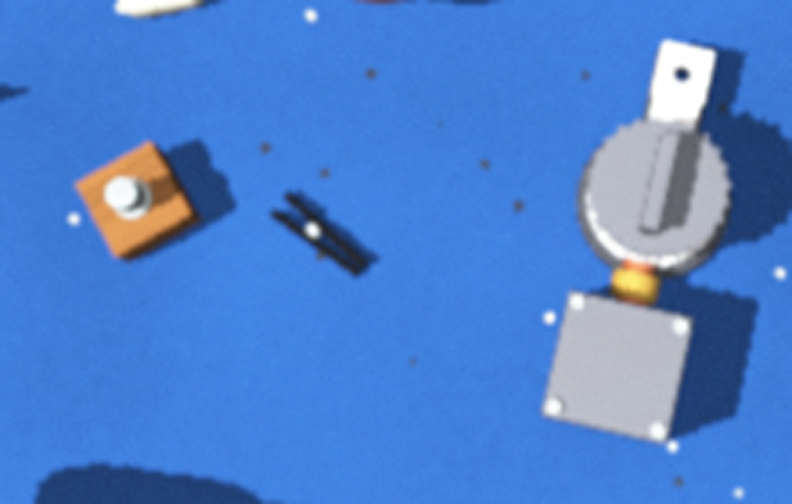

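The zoomed crop shows the pin's grip top at about (122,192), which is full-frame (194,243). The ear hole is at (681,73), which is (349,210), and the bar runs from (652,230) to (670,135). I'll move the wrist near the pin.

Emit:
{"name": "drive_tool", "arguments": {"commands": "0 0 0 -34 -20 0 1;0 0 0 -34 -20 0 1;0 0 0 -34 -20 0 1;0 0 0 -34 -20 0 1;0 0 0 -34 -20 0 1;0 0 0 -34 -20 0 1;0 0 0 -34 -20 0 1;0 0 0 -34 -20 0 1;0 0 0 -34 -20 0 1;0 0 0 -34 -20 0 1;0 0 0 -34 -20 0 1;0 0 0 -30 -15 0 1;0 0 0 0 0 0 1;0 0 0 0 0 0 1", "force": 20}}

```text
clock: 1.32
ee_pos: [0.5107, 0.2732, 0.2052]
tool_rot: [[-0.953, 0.303, -0.0], [0.303, 0.953, -0.001], [-0.0, -0.001, -1.0]]
wrist_force: [-0.0, 1.4, -0.5]
grip_width: 0.0945
finger_force: 0.0
```

```bash
python3 - <<'E'
from h import *
import pickle
c=grab("wrist");pickle.dump(c,open("w1.pkl","wb"));cv2.imwrite("pics/w1.png",c["im"])
s=read_state();print(s["ee_pos"],s["q"],proj(c,[.5645,.2095,.067]),proj(c,[.5645,.2095,.036]))
E
```

```text
[0.50921585 0.2753401  0.2051157 ] [-32.95073391  30.13184518   2.7514927   98.68091496  -1.81493217
  51.27549458  43.12975436] [271.7851737  309.67203895] [276.1608529  295.61201807]
```

View pics/w1.png

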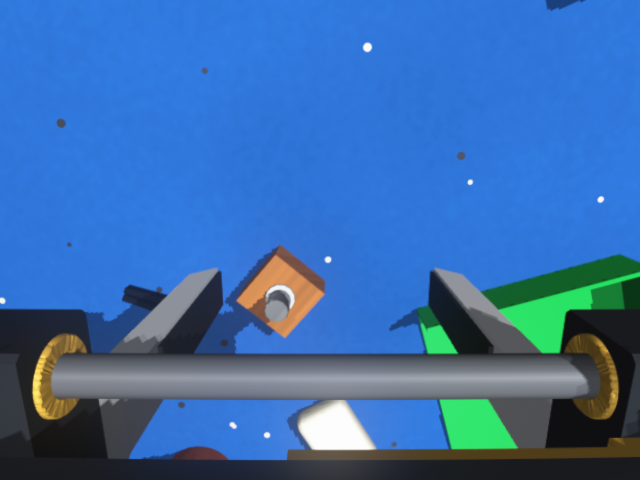

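The wrist view shows the pin in the block: the grip top is at about (277,309) and the collar at (280,297). The fingertips are at columns 220 and 430.

```bash
python3 - <<'E'
from h import *
import pickle
c=pickle.load(open("w1.pkl","rb"));D=pickle.load(open("d0.pkl","rb"))
hsv=cv2.cvtColor(c["im"],cv2.COLOR_BGR2HSV)
roi=np.zeros(hsv.shape[:2],np.uint8);roi[245:340,235:328]=1
g=((hsv[...,1]<60)&(hsv[...,2]>60)).astype(np.uint8)*roi
n,l,st,ce=cv2.connectedComponentsWithStats(g);print(st[1:],ce[1:])
dk=g*(hsv[...,2]<170);n,l,st,ce=cv2.connectedComponentsWithStats(dk.astype(np.uint8));print(st[1:],ce[1:])
print(onz(c,277,309,.067),onz(c,280,297,.040))
rs=[ray(c,277,309),ray(D["top"],193.9,243.3)];print(tri(rs),tri(rs+[ray(D["scene"],379,159)]))
s=read_state();p=s["ee_pos"]
print(proj(c,p),s["clock"])
E
```

```text
[[280 245   2   2   2]
 [276 248   2   2   2]
 [284 248   3   3   3]
 [270 251   6   6   6]
 [290 253   2   2   2]
 [295 257   3   3   3]
 [325 257   3   6  14]
 [264 259   5   5   5]
 [300 261   3   3   3]
 [262 265   2   2   2]
 [305 265   3   3   3]
 [258 268   3   3   3]
 [311 270   2   2   2]
 [253 272   5   5   5]
 [316 274   3   3   3]
 [251 278   1   1   1]
 [321 278   3   3   3]
 [245 280   6   6   6]
 [265 284  30  38 868]
 [243 287   2   2   2]
 [242 290   1   1   1]
 [241 292   1   1   1]
 [319 292   6   8   8]
 [239 295   1   1   1]
 [237 298   1   1   1]
 [236 300   1   1   1]
 [239 303   3   3   3]
 [310 303   7   7   7]
 [244 307   2   2   2]
 [247 309   1   1   1]
 [249 310   3   3   3]
 [253 313   3   3   3]
 [300 313   8   8   8]
 [257 316   3   3   3]
 [262 320   3   3   3]
 [266 324   1   1   1]
 [292 324   6   6   6]
 [269 326   3   3   3]
 [273 329   2   2   2]
 [276 331   1   1   1]
 [279 333   3   3   3]
 [284 334   5   4   5]] [[280.5        245.5       ]
 [276.5        248.5       ]
 [285.         249.        ]
 [272.5        253.5       ]
 [290.5        25
[... 2850 characters left out ...]
 ]
 [236.         300.        ]
 [240.         304.        ]
 [313.5        305.5       ]
 [244.5        307.5       ]
 [247.         309.        ]
 [250.         311.        ]
 [254.         314.        ]
 [305.5        314.5       ]
 [258.         317.        ]
 [302.         318.        ]
 [263.         321.        ]
 [266.         324.        ]
 [294.5        326.5       ]
 [270.         327.        ]
 [273.5        329.5       ]
 [276.         331.        ]
 [280.5        334.5       ]
 [286.         335.8       ]]
[0.56522693 0.21375076 0.067     ] [0.56539411 0.21324577 0.04      ]
[0.56666307 0.21252047 0.06246334] [0.56575947 0.21271358 0.06631635]
[330.18376047 283.21423147] 1.3667
```

Emit:
{"name": "drive_tool", "arguments": {"commands": "0 0 0 -36 -21 25 1;0 0 0 -36 -21 25 1;0 0 0 0 0 40 1;0 0 0 0 0 0 1;0 0 0 0 0 0 1;0 0 0 0 0 0 1"}}

```text
clock: 1.87
ee_pos: [0.557, 0.2256, 0.1237]
tool_rot: [[-0.955, 0.295, 0.0], [0.295, 0.955, 0.002], [0.0, 0.002, -1.0]]
wrist_force: [0.2, 1.0, 0.4]
grip_width: 0.0939
finger_force: 0.0
```

```bash
cat > pinx.py <<'E'
from h import *
c=grab("wrist");s=read_state();print(s["ee_pos"],s["q"][6])
hsv=cv2.cvtColor(c["im"],cv2.COLOR_BGR2HSV)
u,v=proj(c,[.565,.2132,.067]);print(u,v)
m=((hsv[...,0]>5)&(hsv[...,0]<20)&(hsv[...,1]>110)).astype(np.uint8);m[:180]=0
cs,_=cv2.findContours(m,0,2);k=max(cs,key=cv2.contourArea);hull=cv2.convexHull(k)
print("block",cv2.boundingRect(k))
i=np.zeros_like(m);cv2.fillConvexPoly(i,hull,1);w=(i&((hsv[...,1]<60)&(hsv[...,2]>60))).astype(np.uint8)
w=cv2.morphologyEx(w,cv2.MORPH_OPEN,np.ones((3,3)))
n,l,st,ce=cv2.connectedComponentsWithStats(w);j=1+st[1:,4].argmax();print(st[j],ce[j])
cv2.imwrite("pics/w2.png",c["im"])
E
python3 pinx.py
```

```text
[0.55759482 0.22569284 0.12445021] 50.12917715391612
310.2126378772941 272.14278342734656
block (253, 202, 117, 112)
[ 292  243   39   48 1474] [310.28833107 265.92333786]
```

View pics/w2.png

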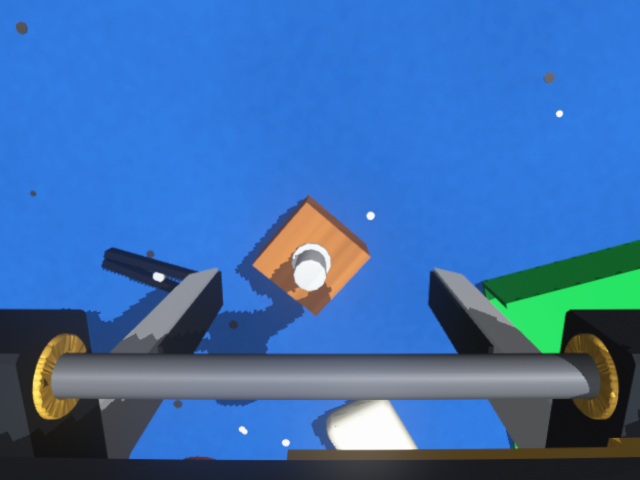

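The pin's grip top is at about (311,275), between the fingers and slightly left of centre. I'll descend and grip it.

Emit:
{"name": "drive_tool", "arguments": {"commands": "0 0 0 -12.5 -9 15 1;0 0 0 0 0 33 1;0 0 0 0 0 25 1;0 0 0 0 0 5 1;0 0 0 0 0 0 1;0 0 0 0 0 0 1"}}

```text
clock: 2.42
ee_pos: [0.5677, 0.2121, 0.0465]
tool_rot: [[-0.955, 0.297, 0.003], [0.297, 0.955, 0.001], [-0.002, 0.002, -1.0]]
wrist_force: [-0.5, 0.4, 1.1]
grip_width: 0.094
finger_force: 0.0
```

```bash
python3 -c "
from h import *
s=read_state();print(s['ee_pos'],s['wrist_force'])"
```

```text
[0.56773545 0.21206788 0.0465156 ] [-0.52129873  0.38889132  1.13467147]
```

Emit:
{"name": "drive_tool", "arguments": {"commands": "0 0 0 0 0 0 0;0 0 0 0 0 0 0;0 0 0 0 0 0 0;0 0 0 0 0 0 0;0 0 0 0 0 0 0;0 0 0 0 0 0 0;0 0 0 0 0 0 0;0 0 0 0 0 -10 0;0 0 0 0 0 -25 0;0 0 0 0 0 -35 0;0 0 0 0 0 -40 0;0 0 0 0 0 -30 0;0 0 0 0 0 0 0", "force": 25}}

```text
clock: 3.5
ee_pos: [0.5709, 0.212, 0.192]
tool_rot: [[-0.954, 0.298, 0.012], [0.299, 0.954, 0.005], [-0.01, 0.008, -1.0]]
wrist_force: [0.5, 0.3, -0.5]
grip_width: 0.011
finger_force: 0.0
```

Emit:
{"name": "drive_tool", "arguments": {"commands": "0 0 0 0 0 0 1;0 0 0 0 0 0 1;0 0 0 0 0 0 1;0 0 0 0 0 0 1;0 0 0 0 0 0 1"}}

```text
clock: 3.92
ee_pos: [0.566, 0.2103, 0.1833]
tool_rot: [[-0.955, 0.298, -0.002], [0.298, 0.955, -0.001], [0.002, -0.002, -1.0]]
wrist_force: [-0.0, 0.4, -1.3]
grip_width: 0.0404
finger_force: 0.0
```

```bash
sed -i 's#pics/w2#pics/w3#' pinx.py; python3 pinx.py
```

```text
[0.56618426 0.21033588 0.18349266] 51.34659362686734
329.90363824061376 229.05995097053628
block (281, 180, 97, 90)
[313 208  33  37 936] [328.83974359 225.82478632]
```

View pics/w3.png

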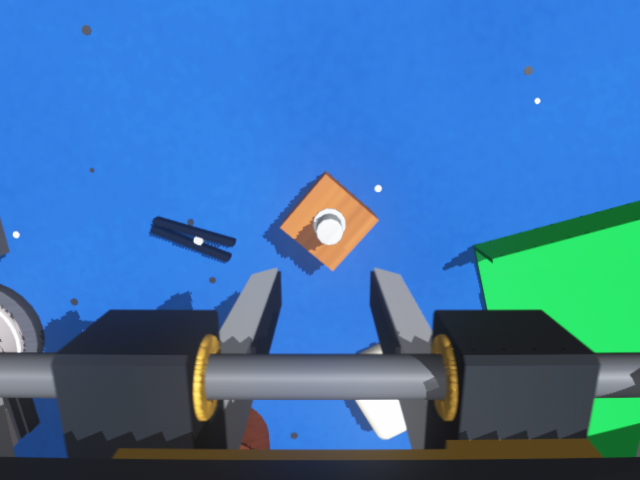

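The pin is still standing upright and untouched at (329,229). I lifted before the fingers had closed, so I'll descend again with a smaller opening and allow more closing time.

Emit:
{"name": "drive_tool", "arguments": {"commands": "0 0 0 1 2.5 35 0.5;0 0 0 0 0 35 0.5;0 0 0 0 0 35 0.5;0 0 0 0 0 25 0.5;0 0 0 0 0 8 0.5;0 0 0 0 0 0 0;0 0 0 0 0 0 0;0 0 0 0 0 0 0;0 0 0 0 0 0 0;0 0 0 0 0 0 0;0 0 0 0 0 0 0;0 0 0 0 0 0 0;0 0 0 0 0 0 0;0 0 0 0 0 0 0", "force": 25}}

```text
clock: 5.13
ee_pos: [0.5678, 0.2136, 0.0483]
tool_rot: [[-0.954, 0.298, 0.003], [0.298, 0.954, 0.001], [-0.002, 0.002, -1.0]]
wrist_force: [-0.5, -1.6, 7.4]
grip_width: 0.0193
finger_force: 25.0
```

Emit:
{"name": "drive_tool", "arguments": {"commands": "0 0 0 0 0 -10 0;0 0 0 0 0 -25 0;0 0 0 0 0 -35 0;0 0 0 0 0 -35 0;0 0 0 -10 -16 -20 0;0 0 0 -19 -31 -10 0;0 0 0 -19 -31 0 0;0 0 0 -19 -31 0 0;0 0 0 -19 -31 0 0;0 0 0 -19 -31 0 0;0 0 0 -19 -31 0 0;0 0 0 -19 -31 0 0;0 0 0 -19 -31 0 0;0 0 0 -19 -31 0 0;0 0 0 -10 -16 0 0;0 0 0 0 0 0 0;0 0 0 0 0 0 0;0 0 0 0 0 0 0"}}

```text
clock: 6.63
ee_pos: [0.6559, -0.1388, 0.1818]
tool_rot: [[-0.955, 0.297, -0.0], [0.297, 0.955, 0.002], [0.001, 0.001, -1.0]]
wrist_force: [1.0, 0.2, -0.6]
grip_width: 0.0193
finger_force: 25.0
```

```bash
python3 - <<'E'
from h import *
import pickle
s=read_state();print(s["ee_pos"],s["q"].round(1),s["grip_width"],s["finger_force"],s["wrist_force"])
c=grab("wrist");pickle.dump(c,open("w4.pkl","wb"));cv2.imwrite("pics/w4.png",c["im"])
print(proj(c,[.657,-.145,.036]),proj(c,[.574,-.128,.083]))
E
```

```text
[ 0.65587686 -0.13881717  0.1818405 ] [ 8.5 39.1  2.  84.8 -1.6 56.2 83.6] 0.019292475765614284 24.999897480010986 [ 0.98213327  0.16881606 -0.59809724]
[318.88172105 226.75512465] [304.27152476 113.29587145]
```

View pics/w4.png

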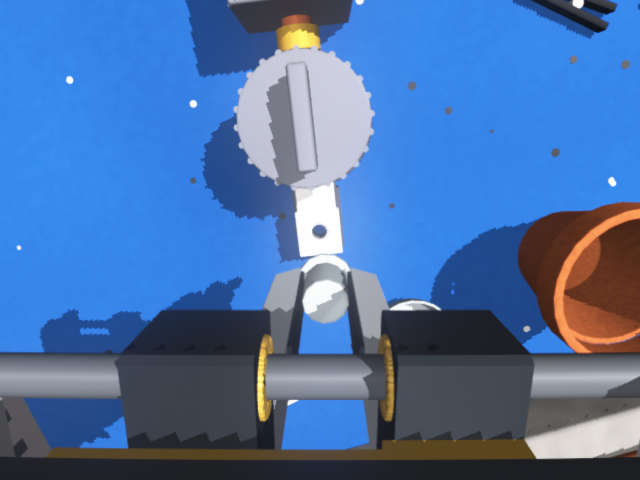

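The pin is held upright. The ear hole is at (320,231), the pin's grip top at (326,297), the cap centre at (304,118), and the bar runs from (296,68) to (308,168).

```bash
python3 - <<'E'
from h import *
import pickle
c=pickle.load(open("w4.pkl","rb"));D=pickle.load(open("d0.pkl","rb"));s=read_state()
hsv=cv2.cvtColor(c["im"],cv2.COLOR_BGR2HSV)
w=((hsv[...,1]<70)&(hsv[...,2]>190)).astype(np.uint8)
sub=1-w[212:250,302:338];n,l,st,ce=cv2.connectedComponentsWithStats(sub,connectivity=4)
for k in range(1,n):
    if st[k,4]>40:print("hole",st[k],ce[k]+[302,212])
k=min(range(1,n),key=lambda k:np.hypot(*(ce[k]+[302,212]-[320,231])) if st[k,4]>40 else 99);h=ce[k]+[302,212]
H=onz(c,*h,.036);print("H",H,"tri",tri([ray(c,*h),ray(D["top"],349.2,210.5)]))
# pin top ellipse
sub=w.copy();sub[:276]=0;sub[330:]=0;sub[:,:295]=0;sub[:,:][:,360:]=0
n,l,st,ce=cv2.connectedComponentsWithStats(sub);k=1+st[1:,4].argmax();print("pintop",st[k],ce[k])
R=np.array(s["tool_rot"]).reshape(3,3)
for z in(.019,.0225):
    P=onz(c,*ce[k],s["ee_pos"][2]+z);print("pin rel tool",R.T@(P-s["ee_pos"]))
print("H rel tool",R.T@(H-s["ee_pos"]))
# cap disc centre, bar
g=((hsv[...,1]<60)&(hsv[...,2]>120)).astype(np.uint8)
a,b=onz(c,296,68,.111),onz(c,308,168,.111);print("bar",a,b,np.degrees(np.arctan2(*(b-a)[1::-1])))
sub=g.copy();sub[190:]=0;sub[:46]=0;sub[:,:225]=0;sub[:,385:]=0
cs,_=cv2.findContours(sub,0,2);q=max(cs,key=cv2.contourArea);(x,y),r=cv2.minEnclosingCircle(q);print("cap",x,y,r,onz(c,x,y,.083))
C=onz(c,x,y,.083);print("ang",np.degrees(np.arctan2(H[1]-C[1],H[0]-C[0])),np.linalg.norm((H-C)[:2]))
E
```

```text
hole [ 10  13  15  14 151] [319.         231.16556291]
H [ 0.66045397 -0.14598886  0.036     ] tri [ 0.65146377 -0.14296623  0.07554765]
pintop [303 279  40  36 827] [319.87061669 294.06287787]
pin rel tool [ 0.004202   -0.0034896  -0.01900234]
pin rel tool [ 0.00556437 -0.00343874 -0.02250127]
H rel tool [-0.0066934  -0.00636189  0.14582341]
bar [ 0.55099588 -0.12406258  0.111     ] [ 0.60618037 -0.13467461  0.111     ] -10.8851607234077
cap 307.0 119.0 76.15782928466797 [ 0.57788252 -0.12741352  0.083     ]
ang -12.678245274464166 0.08463502693901281
```

Emit:
{"name": "drive_tool", "arguments": {"commands": "0 0 0 -5 -2.6 10 0;0 0 0 -4.7 -2.6 20 0;0 0 0 0 0 25 0;0 0 0 0 0 20 0;0 0 0 0 0 10 0;0 0 0 0 0 5 0;0 0 0 0 0 0 0;0 0 0 0 0 0 0;0 0 0 0 0 0 0"}}

```text
clock: 7.43
ee_pos: [0.6649, -0.1484, 0.0929]
tool_rot: [[-0.955, 0.298, 0.002], [0.298, 0.955, -0.0], [-0.002, 0.0, -1.0]]
wrist_force: [0.4, -0.2, -0.4]
grip_width: 0.0191
finger_force: 25.0
```

```bash
python3 - <<'E'
from h import *
s=read_state();print(s["ee_pos"],s["wrist_force"])
H=[.6605,-.146,.036]
c=grab("scene");u,v=proj(c,H);print(u,v);u,v=int(u),int(v)
w=grab("wrist");print(proj(w,H))
a=cv2.resize(c["im"][v-40:v+30,u-35:u+35],(560,560),interpolation=cv2.INTER_CUBIC)
b=w["im"][150:350,250:400];b=cv2.resize(b,(240,320))
o=np.zeros((560,800,3),np.uint8);o[:,:560]=a;o[:320,560:]=b;cv2.imwrite("pics/s5.png",o);cv2.imwrite("pics/w5.png",w["im"])
E
```

```text
[ 0.66491808 -0.1484489   0.09293848] [ 0.43589149 -0.21369752 -0.40647935]
336.9009465942838 302.21766583142454
[328.30795804 245.11817453]
```

View pics/s5.png

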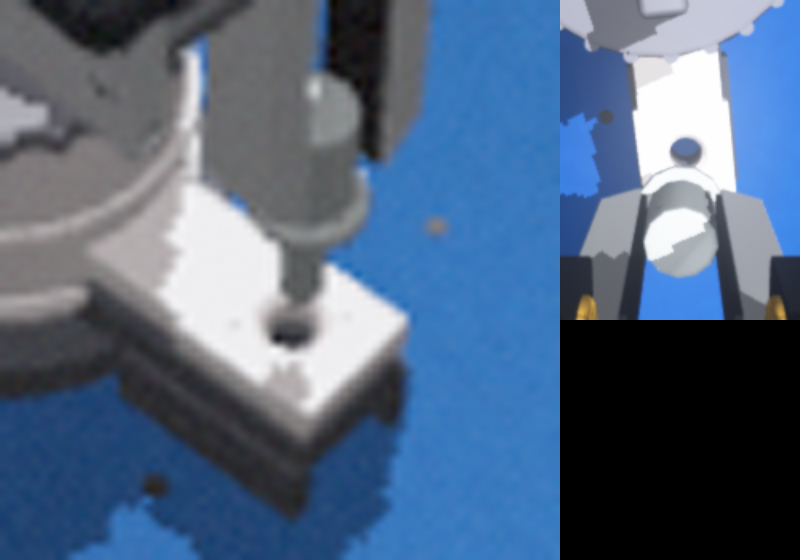

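The scene crop shows the pin's foot just above the ear, tip at about (301,297), with the hole at (291,328). The wrist crop shows the hole at (687,150), which is full-frame (329.4,243.8), just behind the collar.

```bash
python3 - <<'E'
from h import *
c=grab("scene");w=grab("wrist");s=read_state();print(s["ee_pos"])
R=np.array(s["tool_rot"]).reshape(3,3);p=s["ee_pos"]
Hs=onz(c,337.5,303.0,.036);Hw=onz(w,329.4,243.75,.036)
for z in (.0485,.0506,.053):
  F=onz(c,338.7,298.9,z);print("foot",F,"hole-foot in tool",R.T@(Hs-F))
print("Hs",Hs,"Hw",Hw,"tri",tri([ray(c,337.5,303),ray(w,329.4,243.75)]))
print("Hw rel tool",R.T@(Hw-p))
# pin top in wrist: crop (682,240)
q=(122*.625+250,240*.625+150);P=onz(w,*q,p[2]+.019);print(q,"pin rel tool",R.T@(P-p))
E
```

```text
[ 0.66439437 -0.14853553  0.09257286]
foot [ 0.66389121 -0.14687074  0.0485    ] hole-foot in tool [ 0.00165123 -0.00057046  0.01249734]
foot [ 0.66458277 -0.14831541  0.0506    ] hole-foot in tool [0.00274547 0.00060174 0.0145959 ]
foot [ 0.66537314 -0.14996646  0.053     ] hole-foot in tool [0.00399602 0.00194138 0.01699426]
Hs [ 0.66216424 -0.14692593  0.036     ] Hw [ 0.65951527 -0.14513836  0.036     ] tri [ 0.66073865 -0.14506651  0.03273009]
Hw rel tool [0.00575777 0.00177516 0.0565644 ]
(326.25, 300.0) pin rel tool [ 0.00145971 -0.00020416 -0.01900232]
```

Emit:
{"name": "drive_tool", "arguments": {"commands": "0 0 0 1.2 0.7 3 0;0 0 0 1.3 0.6 3 0;0 0 0 0 0 3 0;0 0 0 0 0 0 0;0 0 0 0 0 0 0;0 0 0 0 0 0 0"}}

```text
clock: 8.13
ee_pos: [0.6618, -0.1465, 0.0825]
tool_rot: [[-0.954, 0.298, -0.0], [0.298, 0.954, -0.0], [0.0, -0.0, -1.0]]
wrist_force: [0.1, 0.1, 0.3]
grip_width: 0.0195
finger_force: 25.0
```

```bash
python3 - <<'E'
from h import *
s=read_state();print(s["ee_pos"],s["wrist_force"])
c=grab("scene");w=grab("wrist")
a=cv2.resize(c["im"][275:320,310:365],(660,540),interpolation=cv2.INTER_CUBIC)
cv2.imwrite("pics/s6.png",a)
E
```

```text
[ 0.66183075 -0.14648068  0.08247409] [0.08484779 0.11087562 0.33800269]
```

View pics/s6.png

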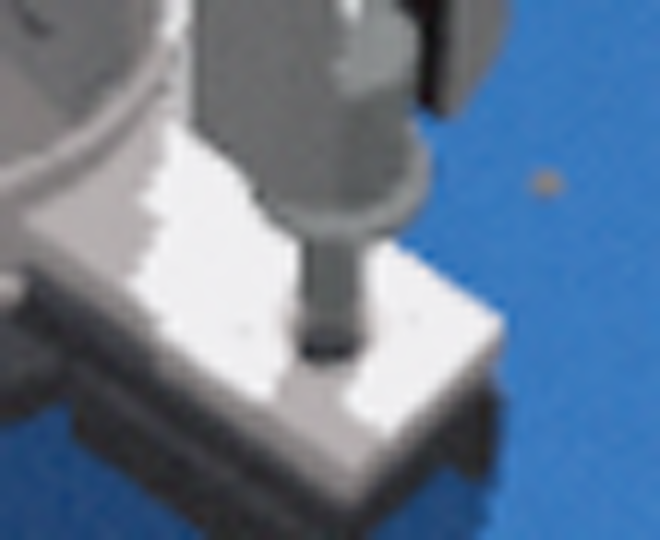

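The crop shows the foot at about (330,330), centred over the hole at (329,345). I'll descend gently.

Emit:
{"name": "drive_tool", "arguments": {"commands": "0 0 0 0 0 4 0;0 0 0 0 0 4 0;0 0 0 0 0 3 0;0 0 0 0 0 0 0;0 0 0 0 0 0 0"}}

```text
clock: 8.65
ee_pos: [0.6615, -0.1464, 0.0711]
tool_rot: [[-0.954, 0.298, -0.001], [0.298, 0.954, 0.0], [0.001, -0.0, -1.0]]
wrist_force: [-0.3, -0.3, -1.6]
grip_width: 0.0195
finger_force: 25.0
```

Emit:
{"name": "drive_tool", "arguments": {"commands": "0 0 0 0 0 4 0;0 0 0 0 0 4 0;0 0 0 0 0 3 0;0 0 0 0 0 0 0;0 0 0 0 0 0 0"}}

```text
clock: 9.07
ee_pos: [0.6616, -0.1464, 0.0602]
tool_rot: [[-0.954, 0.298, -0.001], [0.298, 0.954, 0.0], [0.001, -0.0, -1.0]]
wrist_force: [-0.1, -0.2, -2.0]
grip_width: 0.0193
finger_force: 25.0
```

Emit:
{"name": "drive_tool", "arguments": {"commands": "0 0 0 0 0 4 0;0 0 0 0 0 4 0;0 0 0 0 0 3 0;0 0 0 0 0 0 0;0 0 0 0 0 0 0"}}

```text
clock: 9.48
ee_pos: [0.6616, -0.1464, 0.0492]
tool_rot: [[-0.954, 0.298, -0.001], [0.298, 0.954, 0.0], [0.001, -0.0, -1.0]]
wrist_force: [-0.6, 0.7, -1.0]
grip_width: 0.0193
finger_force: 25.0
```

Emit:
{"name": "drive_tool", "arguments": {"commands": "0 0 0 0 0 1.5 0;0 0 0 0 0 1 0;0 0 0 0 0 0 0;0 0 0 0 0 0 0"}}

```text
clock: 9.82
ee_pos: [0.6622, -0.1465, 0.0484]
tool_rot: [[-0.954, 0.298, 0.001], [0.298, 0.954, -0.0], [-0.001, 0.0, -1.0]]
wrist_force: [-2.0, 0.6, 6.1]
grip_width: 0.019
finger_force: 25.0
```

The force rose to 6 N at the same tool height as when the pin sat in the block, so the collar is seated. I'll release it, rise, and go over the cap.

Emit:
{"name": "drive_tool", "arguments": {"commands": "0 0 0 0 0 0 0.6;0 0 0 0 0 0 0.6;0 0 0 0 0 0 0.6;0 0 0 0 0 0 0.6;0 0 0 0 0 0 0.6;0 0 0 0 0 0 0.6;0 0 0 0 0 -10 0.6;0 0 0 0 0 -30 0.6;0 0 0 0 0 -35 0.6;0 0 0 0 0 -35 0.6;0 0 0 0 0 -30 0.6;0 0 0 27 -2 0 0.6;0 0 -5 35 -3 0 0.6;0 0 0 25 -2 0 0.6;0 0 0 0 0 0 0.6;0 0 0 0 0 0 0.6;0 0 0 0 0 0 0.6"}}

```text
clock: 11.23
ee_pos: [0.5776, -0.1296, 0.188]
tool_rot: [[-0.977, 0.214, 0.002], [0.214, 0.977, -0.0], [-0.002, 0.0, -1.0]]
wrist_force: [0.5, -0.2, -0.0]
grip_width: 0.0566
finger_force: 0.0
```

```bash
python3 - <<'E'
from h import *
import pickle
s=read_state();print(s["ee_pos"],s["q"].round(1),s["grip_width"],s["tool_rot"].round(3).tolist())
c=grab("wrist");t=grab("scene");pickle.dump([c,t],open("w7.pkl","wb"))
o=np.zeros((560,800,3),np.uint8)
o[:480,:640][:,:]=c["im"];o[360:560,560:800]=cv2.resize(t["im"][255:325,285:369],(240,200))
cv2.imwrite("pics/w7.png",o)
print(proj(c,[.577,-.127,.111]))
E
```

```text
[ 0.57763374 -0.1295752   0.18801636] [ 9.6 32.2  0.6 97.8 -0.4 49.8 87.9] 0.056620344627273424 [[-0.977, 0.214, 0.002], [0.214, 0.977, -0.0], [-0.002, 0.0, -1.0]]
[330.10680232 242.90934576]
```

View pics/w7.png

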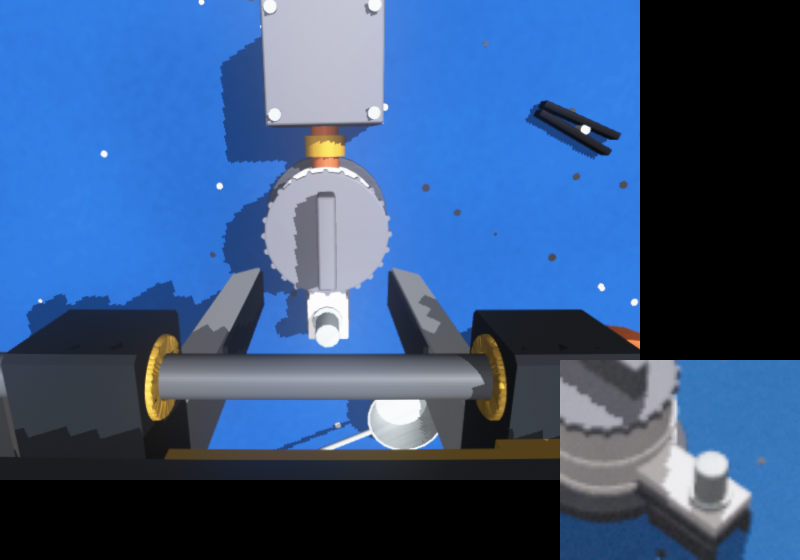

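The wrist view shows the pin seated with its collar on the ear. The bar's centre is at (327,242), aligned with the tool's x axis, and the cap disc's centre is at (326,231). I'll descend on the bar.

Emit:
{"name": "drive_tool", "arguments": {"commands": "0 0 0 0 1.5 20 0.6;0 0 0 0 0 35 0.6;0 0 0 0 0 25 0.6;0 0 0 0 0 15 0.6;0 0 0 0 0 5 0.6;0 0 0 0 0 0 0.6;0 0 0 0 0 0 0;0 0 0 0 0 0 0;0 0 0 0 0 0 0;0 0 0 0 0 0 0;0 0 0 0 0 0 0;0 0 0 0 0 0 0;0 0 0 0 0 0 0;0 0 0 0 0 0 0;0 0 0 0 0 0 0;0 0 0 0 0 0 0", "force": 30}}

```text
clock: 12.67
ee_pos: [0.5767, -0.128, 0.0874]
tool_rot: [[-0.977, 0.214, 0.0], [0.214, 0.977, -0.0], [-0.0, -0.0, -1.0]]
wrist_force: [-1.2, -1.0, 3.2]
grip_width: 0.0116
finger_force: 30.0
```

```bash
cat > st.py <<'E'
from h import *
s=read_state();R=s["tool_rot"];print(s["clock"],s["ee_pos"],"yaw",np.degrees(np.arctan2(R[1,1],R[0,1])).round(2),"F",s["wrist_force"].round(1),"T",s["ft_torque"].round(3),"grip",s["grip_width"],s["finger_force"],"q7",s["q"][6].round(1),s["effort"][6].round(3))
E
python3 st.py
```

```text
12.6667 [ 0.57672751 -0.12796555  0.08738092] yaw 77.64 F [-1.2 -1.   3.2] T [-0.094  0.171 -0.004] grip 0.011627408290737811 29.995221197605133 q7 87.7 -0.0
```

Emit:
{"name": "drive_tool", "arguments": {"commands": "0 0 -2 0 0 0 0;0 0 -2 0 0 0 0;0 0 -2 0 0 0 0;0 0 -1 0 0 0 0;0 0 0 0 0 0 0;0 0 0 0 0 0 0"}}

```text
clock: 13.17
ee_pos: [0.577, -0.128, 0.0874]
tool_rot: [[-0.996, 0.094, 0.001], [0.094, 0.996, -0.0], [-0.001, -0.0, -1.0]]
wrist_force: [0.5, 0.7, 4.9]
grip_width: 0.0115
finger_force: 30.0
```

```bash
python3 st.py
```

```text
13.1667 [ 0.57695869 -0.12799228  0.0873716 ] yaw 84.6 F [0.5 0.7 4.9] T [-0.097  0.047 -0.038] grip 0.011545324406503498 30.000481009483337 q7 92.8 0.066
```

Emit:
{"name": "drive_tool", "arguments": {"commands": "0 0 -2 0 0 0 0;0 0 -2 0 0 0 0;0 0 -1 0 0 0 0;0 0 0 0 0 0 0;0 0 0 0 0 0 0"}}

```text
clock: 13.58
ee_pos: [0.5771, -0.1281, 0.0874]
tool_rot: [[-1.0, 0.007, 0.001], [0.007, 1.0, -0.0], [-0.001, -0.0, -1.0]]
wrist_force: [-0.8, -1.1, 5.0]
grip_width: 0.0117
finger_force: 30.0
```

```bash
python3 st.py
```

```text
13.5833 [ 0.57706052 -0.12808499  0.08737113] yaw 89.59 F [-0.8 -1.1  5. ] T [-0.111 -0.034 -0.129] grip 0.011691880963704148 30.004426538944244 q7 96.4 0.078
```

Emit:
{"name": "drive_tool", "arguments": {"commands": "0 0 -1.5 0 0 0 0;0 0 -1.5 0 0 0 0;0 0 0 0 0 0 0;0 0 0 0 0 0 0"}}

```text
clock: 13.92
ee_pos: [0.5772, -0.1284, 0.0874]
tool_rot: [[-0.999, -0.045, 0.001], [-0.045, 0.999, -0.0], [-0.001, -0.001, -1.0]]
wrist_force: [1.0, -2.5, 5.1]
grip_width: 0.0118
finger_force: 30.1
```

```bash
python3 st.py
```

```text
13.9167 [ 0.57718499 -0.128408    0.08738284] yaw 92.6 F [ 1.  -2.5  5.1] T [-0.33  -0.061 -0.261] grip 0.01182226050105756 30.05329728126526 q7 98.7 0.275
```

Emit:
{"name": "drive_tool", "arguments": {"commands": "0 0 -1.5 0 0 0 0;0 0 -1.5 0 0 0 0;0 0 0 0 0 0 0;0 0 0 0 0 0 0"}}

```text
clock: 14.25
ee_pos: [0.5771, -0.1285, 0.0874]
tool_rot: [[-0.995, -0.096, 0.001], [-0.096, 0.995, -0.0], [-0.001, -0.0, -1.0]]
wrist_force: [1.1, -0.8, 6.2]
grip_width: 0.0122
finger_force: 30.7
```

```bash
python3 st.py
```

```text
14.25 [ 0.57712199 -0.12846088  0.08738426] yaw 95.53 F [ 1.1 -0.8  6.2] T [-0.275 -0.186 -0.614] grip 0.012211139250180188 30.73225736618042 q7 100.8 0.594
```

The torque climbs to 0.6 N·m after about 15° counter-clockwise, so that is the short stop. The cap loosens clockwise.

Emit:
{"name": "drive_tool", "arguments": {"commands": "0 0 3 0 0 0 0;0 0 4 0 0 0 0;0 0 4 0 0 0 0;0 0 4 0 0 0 0;0 0 4 0 0 0 0;0 0 4 0 0 0 0;0 0 4 0 0 0 0;0 0 4 0 0 0 0;0 0 4 0 0 0 0;0 0 4 0 0 0 0;0 0 4 0 0 0 0;0 0 4 0 0 0 0;0 0 4 0 0 0 0;0 0 4 0 0 0 0;0 0 3 0 0 0 0;0 0 0 0 0 0 0;0 0 0 0 0 0 0"}}

```text
clock: 15.67
ee_pos: [0.577, -0.1274, 0.0873]
tool_rot: [[-0.612, 0.791, 0.001], [0.791, 0.612, 0.0], [-0.0, 0.0, -1.0]]
wrist_force: [-0.7, 0.4, 6.6]
grip_width: 0.0119
finger_force: 30.0
```

```bash
python3 st.py
```

```text
15.6667 [ 0.57700066 -0.12737446  0.08734844] yaw 37.7 F [-0.7  0.4  6.6] T [-0.02  -0.021  0.007] grip 0.011896151568857535 29.992990493774414 q7 58.8 -0.084
```

Emit:
{"name": "drive_tool", "arguments": {"commands": "0 0 3 0 0 0 0;0 0 3 0 0 0 0;0 0 3 0 0 0 0;0 0 2 0 0 0 0;0 0 0 0 0 0 0;0 0 0 0 0 0 0"}}

```text
clock: 16.17
ee_pos: [0.577, -0.1274, 0.0874]
tool_rot: [[-0.449, 0.893, 0.001], [0.893, 0.449, 0.0], [-0.0, 0.001, -1.0]]
wrist_force: [0.2, 1.3, 5.8]
grip_width: 0.0118
finger_force: 30.0
```

```bash
python3 st.py
```

```text
16.1667 [ 0.57698511 -0.12743392  0.08736462] yaw 26.71 F [0.2 1.3 5.8] T [-0.016  0.085  0.05 ] grip 0.011750276278870027 29.992192089557648 q7 50.8 -0.095
```

Emit:
{"name": "drive_tool", "arguments": {"commands": "0 0 2 0 0 0 0;0 0 1 0 0 0 0;0 0 0 0 0 0 0;0 0 0 0 0 0 0"}}

```text
clock: 16.5
ee_pos: [0.5773, -0.1274, 0.0874]
tool_rot: [[-0.403, 0.915, 0.001], [0.915, 0.403, -0.0], [-0.0, 0.001, -1.0]]
wrist_force: [0.8, 0.4, 5.0]
grip_width: 0.0119
finger_force: 30.0
```

```bash
python3 st.py
```

```text
16.5 [ 0.57734896 -0.12744393  0.08736017] yaw 23.75 F [0.8 0.4 5. ] T [-0.072 -0.102  0.19 ] grip 0.011940330608408286 30.00387668609619 q7 48.6 -0.228
```

Emit:
{"name": "drive_tool", "arguments": {"commands": "0 0 1.5 0 0 0 0;0 0 1.5 0 0 0 0;0 0 0 0 0 0 0;0 0 0 0 0 0 0"}}

```text
clock: 16.83
ee_pos: [0.5774, -0.1274, 0.0874]
tool_rot: [[-0.355, 0.935, 0.001], [0.935, 0.355, -0.0], [-0.001, 0.001, -1.0]]
wrist_force: [0.8, 0.2, 5.3]
grip_width: 0.012
finger_force: 30.4
```

```bash
python3 st.py
```

```text
16.8333 [ 0.57739634 -0.12737886  0.08736672] yaw 20.8 F [0.8 0.2 5.3] T [-0.094 -0.112  0.439] grip 0.012036378123847762 30.353687703609467 q7 46.5 -0.487
```

The torque is rising again, so this is the stop at about 54–56°. I'll back off 3° to relieve it and start a slow lift.

Emit:
{"name": "drive_tool", "arguments": {"commands": "0 0 -2 0 0 0 0;0 0 -1 0 0 0 0;0 0 0 0 0 0 0;0 0 0 0 0 -2 0;0 0 0 0 0 -2 0;0 0 0 0 0 -2 0;0 0 0 0 0 0 0;0 0 0 0 0 0 0"}}

```text
clock: 17.5
ee_pos: [0.5769, -0.1268, 0.093]
tool_rot: [[-0.402, 0.916, 0.0], [0.916, 0.402, 0.001], [0.001, 0.0, -1.0]]
wrist_force: [3.4, 2.3, -3.0]
grip_width: 0.0118
finger_force: 30.0
```

```bash
python3 st.py
```

```text
17.5 [ 0.5768552  -0.12679787  0.09300751] yaw 23.7 F [ 3.4  2.3 -3. ] T [ 0.526 -0.837  0.154] grip 0.011754998249273375 29.993516206741333 q7 48.4 -0.157
```

Emit:
{"name": "drive_tool", "arguments": {"commands": "0 0 0 0 0 -3 0;0 0 0 0 0 -3 0;0 0 0 0 0 -4 0;0 0 0 0 0 0 0;0 0 0 0 0 0 0"}}

```text
clock: 17.92
ee_pos: [0.5755, -0.129, 0.1036]
tool_rot: [[-0.4, 0.917, -0.001], [0.917, 0.4, -0.001], [-0.0, -0.002, -1.0]]
wrist_force: [-1.2, 0.3, -0.1]
grip_width: 0.0119
finger_force: 30.0
```

```bash
python3 st.py
```

```text
17.9167 [ 0.57548102 -0.12897914  0.10358904] yaw 23.58 F [-1.2  0.3 -0.1] T [-0.093  0.049  0.033] grip 0.011899464143461122 29.994365572929382 q7 48.1 -0.005
```

Emit:
{"name": "drive_tool", "arguments": {"commands": "0 0 0 0 0 -5 0;0 0 0 0 0 -10 0;0 0 0 0 0 -15 0;0 0 0 0 0 -15 0;0 0 0 0 0 -12 0;0 0 0 0 0 -6 0;0 0 0 0 0 0 0;0 0 0 0 0 0 0;0 0 0 0 0 0 0;0 0 0 0 0 0 0;0 0 0 0 0 0 0;0 0 0 0 0 0 0"}}

```text
clock: 18.92
ee_pos: [0.5763, -0.1278, 0.1655]
tool_rot: [[-0.401, 0.916, -0.001], [0.916, 0.401, 0.0], [0.001, -0.001, -1.0]]
wrist_force: [-0.3, -0.7, -1.1]
grip_width: 0.0117
finger_force: 30.0
```

```bash
python3 st.py; python3 - <<'E'
from h import *
c=grab("scene");t=grab("top")
o=np.zeros((480,800,3),np.uint8);o[:,:500]=cv2.resize(c["im"][170:330,210:376],(500,480),interpolation=cv2.INTER_CUBIC)
o[:360,500:]=cv2.resize(t["im"][180:300,290:390],(300,360),interpolation=cv2.INTER_CUBIC);cv2.imwrite("pics/end.png",o)
E
```

```text
18.9167 [ 0.57629984 -0.12777254  0.16552064] yaw 23.65 F [-0.3 -0.7 -1.1] T [-0.041  0.064 -0.044] grip 0.011737397543180926 29.994416534900665 q7 46.5 0.0
```

View pics/end.png

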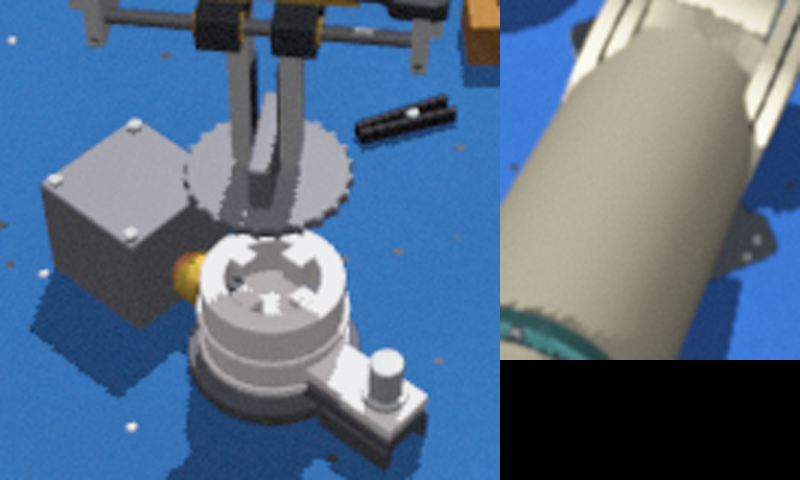

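The scene crop shows the cap level at (270,175) above the open pot at (272,275), with the pin seated in the ear at (385,380). The lift is about 78 mm, so I'm handing the job in.

```bash
python3 -c "
from bench import close_job
print(close_job())"
```

```text
the job is handed in; nothing more can be done
None
```

The job is handed in at about 19 s: the pin is home through both ears and released, the cap loosened clockwise, and it is held level over the pot about 78 mm above the rim (no verdict was returned).

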